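# Shorten the desk lamp's telescoping boom by one hole

### The job

Shorten the purple desk lamp's boom by one hole, towards its post: push the lock slide through to free the release button, press the button down and slide the boom along to its very next hole, so that the button springs fully back up there. Then push the lock slide fully back to locked. Do not shift or knock over any of the other things on the dresser.

Things in the scene. Friction and masses are not known exactly. Their poses are not given: they have to be found in the camera images.
- lamp: Purple desk lamp, fixed. Origin: centre of its base's underside, on the dresser top. z up; the level boom points along its -y from the post (30 mm thick), axis 170 mm above the dresser. Base 160 mm across. A fixed aluminium tube (22 mm thick, holes every 40 mm) leaves the post; the moving boom slides over it. Nothing on the lamp is higher than the button's ridges, 226 mm.
- boom (a joint): Slide of the boom along the lamp's +y, towards the post, m. Starts at 0, the first hole; next holes 0.040, 0.080, 0.120 (play 1.5 mm); stops -0.004, 0.124. Friction 2.5 N. Slides only with the button pressed 7 mm or more, or with the pin between holes: then the button, let go, stays 7 mm down, the boom still slides and the pin snaps into the next hole it meets, button up, and stops the boom.
- release (a joint): Travel of the sprung release button, m: 0 = fully up, 0.009 = fully down. Pressing takes 3 N at first and 7 N at the bottom. With the lock slide at locked it goes down only about 2 mm.
- lock (a joint): Travel of the lock slide along the lamp's +x, m: 0 = locked (starts within 2 mm of it), 0.022 = fully through, unlocked; the button is free above 0.016. Friction 1.5 N; stays where it is left. Moves only while the button is up. Rides along with the boom.
- button_face (a point): Centre of the flat, upward-facing face of the black release button; moves with button and boom; 211 mm above the dresser when up. Button 36 mm across x, 60 mm along the boom. Upright ridges at its two ends (8 mm thick, 15 mm higher than the face) leave 44 mm of face between them, along the boom: closed fingertips set down there can press, and push a ridge along. Axes as the lamp's.
- lock_near (a point): Centre of the outer face (towards the lamp's -x) of the lock slide's upright steel end plate on the -x side of the collar. Plate 6 mm thick, 40 mm along the boom, from 166 to 211 mm above the dresser. Outer face 56 mm from the boom's axis when locked, 34 mm when unlocked. Push it along the lamp's +x to unlock. Axes as the lamp's.
- lock_far (a point): Centre of the outer face (towards the lamp's +x) of the equal end plate on the +x side of the collar; 34 mm from the boom's axis when locked, 56 mm when unlocked. Push it along the lamp's -x to lock. Axes as the lamp's.
- tin: Hinged steel tin of guitar picks, closed, 78 x 113 mm, 34 mm high, under the boom; bystander. Origin: centre of its underside, as for the other bystanders.
- mug: White ceramic mug with plastic pens, 80 mm across, 150 mm high with the pens; bystander.
- phone_stand: Dark silicone phone stand, 80 x 75 mm, 97 mm high; bystander.
- perfume: Perfume bottle, 48 mm across, 95 mm high; bystander.
- polish: Small jar, 40 mm across, 70 mm high; bystander.
- organizer: Clear acrylic makeup organizer with slots, 130 x 220 mm, 80 mm high; bystander.
- hairbrush: Brush, 200 mm long, lying flat; bystander.
- collar (a point): Centre of the purple box-shaped collar at the post end of the moving boom, on the boom's axis. Collar: 48 mm across the lamp's x, 84 mm along y, 44 mm high (top at 192 mm). It carries the button on top and the lock slide across it. In the lamp's frame it is at y = -190 mm + joint boom. The shade hangs from the outer tube 145 mm beyond it, along -y. Axes as the lamp's.

How it is judged (in metres and radians):
On the way, in this order (a step that is already met when the one before it is completed fails the run):
1. the lock slide is pushed through to unlocked (value of joint lock above 0.016 m), for 0.1 s.
2. the boom is slid off its first hole with the button down (value of joint boom above 0.008 m and value of joint release above 0.005 m), for 0.02 s.
3. the boom is in the next hole and the button has sprung back up (value of joint boom between 0.036 and 0.044 m and value of joint release below 0.0025 m), for 0.2 s.
At the end, for the whole second after the job is handed in: the boom rests one hole shorter (joint boom 0.040, within 4 mm), the release button is up (within 2.5 mm) and the lock slide is back at locked (within 5 mm) (all of step 3 and value of joint lock below 0.005 m); the robot touches nothing.
It fails at once if one of the bystanders is shifted by more than 25 mm or tipped over (distance of any of tin, mug, phone_stand, perfume, polish, organizer, hairbrush from where it was at the start of the episode above 0.025 m or angle between any of tin, mug, phone_stand, perfume, polish, organizer's own z axis and vertical above 0.5 rad).
It also fails if it takes over 58 s, if anything falls off the work surface, if the arm or the gripper's body presses on something with over 40 N, if the wrist force passes 120 N, or if a joint passes its speed limit or range.

### The arm

A 6-joint arm with a two-finger parallel gripper is mounted at the origin on the work surface. World frame = base frame: x ahead of the robot, y to its left, z up, the work surface at z = 0. Lengths are in mm, angles in degrees, forces in N, time in s.
With the tool pointing down it reaches from about 300 to 850 mm from the base axis. Payload 4.2 kg.
Tool frame: the origin (TCP) lies at the very end of the fingers, on their centre line; the grasp point (between the pads) lies 19 mm behind it; z points along the fingers, y is the direction in which the jaws open and shut (so a half turn about z gives the same grasp; the last joint's range is limited). The gripper opens to 91 mm and grips with 3 to 60 N. Pads are 32 mm wide; open, the fingers measure 118 mm over their backs; the gripper's body (76 mm by 178 mm) begins 60 mm behind the grasp point.
Start: joints at [65.145, 18.312, 89.639, -0, 72.044, -1.146], TCP at [231.207, 526.485, 213.976] pointing down, gripper open.
Joint ranges: [-177.97, 177.97], [-48.28, 115.42], [12.27, 149.76], [-77.06, 257.06], [2.81, 150.46], [-146.56, 146.56]. Speed limits (degrees/s): [147.25, 147.25, 180, 180, 180, 180].

### API

Orientations are given as [roll, pitch, yaw] about the fixed x, y, z axes, in that order (R = Rz(yaw) Ry(pitch) Rx(roll)).
In Python, from workcell import env gives the robot as it stands. The module is installed in compiled form; this text tells all that it offers.
- The arm moves only by the tool arm_command, never from a script. Its argument "targets" is a list of rows, each a list of 5 numbers: the closure, from 0 (fully open) to 1 (shut), then the shift along the tool's x, y, z each as a share of 50 cm, from -1 to 1, then the turn about the tool's z as a share of pi/4 rad, from -1 to 1. A call has 1 to 8 rows; each row is the pose to reach, as a shift and turn from the pose measured when the call began, along the tool's axes at that moment; what a row does not reach only later rows make up. A row lasts 1/12 s, in which the tool goes at most 41.7 mm and 7.16 degrees, less where a joint would pass 70% of its speed; a pose out of reach is approached as far as the arm can. A call with a number of a shift or a turn outside -1 to 1 is refused whole. A call with a gripper value outside its range is refused whole. The fingers move at their own pace and stop on an object; "squeeze" is the grip in N (left out, the last holds). Time passes only in rows, so rows that repeat a pose let the fingers close. It gives the time, the measured TCP pose, the force and the opening at its end, in the units of the state.
- env.state(): the state, without advancing time (a new reading comes with each control period).
- env.grab_frame(name): name is "side" or "top" or "wrist"; returns the picture (480x640x3 uint8, red, green, blue); there is no depth.
- env.camera_params(name): a dict with "camera_matrix" (3x3 intrinsics, pixels), "R" (3x3) and "t" (3): a world point X has camera coordinates R X + t; the wrist camera has in their place "hand_eye" (4x4, takes a point from camera to tool coordinates, whose origin is the TCP and whose axes are the flange's). Camera axes: x right, y down, z forward; pixel columns grow to the right and rows downward; lengths in mm; the calibration is good to about 2 mm. A picture is of the moment at which its call begins: read the wrist's pose just before it. camera_params takes no time and is no camera call.
- env.job_done(): hands the job in, once; it reports no verdict.
The state is a dict: "time_s": time; "qpos": joint angles; "qvel": joint speeds; "effort": joint torques, N m; "ee_pos": TCP position; "ee_rot": TCP orientation; "force": force on the tool from outside, world axes, zero at the start; "torque": the same for the moment, N m; "gripper_width": finger opening in mm.
Only numpy, scipy, OpenCV 4.12 (cv2) and the standard library are available. Lean on these libraries where they do the work, as an engineer would, in place of code of your own. Each camera call takes 0.05 s, during which the arm holds its last target.

## Working session

There is one attempt and no reset: what is moved stays moved. The work goes in short steps, Python scripts to look and compute and a tool call to move; the robot and the scene stay as the last step left them, time stands still between calls to the robot, and variables do not carry over. Pictures are saved under pics/ and viewed, and the job is handed in when it is done.

Besides the shell and the picture viewer there is one more tool, called after "Emit:" as name(argument=value, ...), one argument or row to a line, values as JSON. arm_command: Moves the arm, as the interface text tells. Shift numbers are shares of 50 cm and turn numbers shares of pi/4 rad, none past 1 either way. Its arguments: {"type":"object","properties":{"targets":{"type":"array"},"squeeze":{"type":"number"}},"required":["targets"]}

```bash
mkdir -p pics; ls; python3 - <<'E'
from workcell import env
import cv2
s=env.state()
print(s['time_s'],s['ee_pos'],s['ee_rot'],s['gripper_width'],s['force'])
for n in ['side','top','wrist']:
    im=env.grab_frame(n); cv2.imwrite(f'pics/{n}0.png',im[:,:,::-1])
    print(n,{k:v.round(3).tolist() for k,v in env.camera_params(n).items() if hasattr(v,'round')})
E
```

```text
pics
0.0 [230.99380557 526.02173269 213.13529465] [-1.79901947e+02 -1.37466658e-03  1.56289238e+02] 91.11762530160019 [0.26115161 0.33092207 0.81586218]
side {'camera_matrix': [[580.416, 0.0, 322.755], [0.0, 580.416, 233.338], [0.0, 0.0, 1.0]], 'R': [[0.875, -0.484, -0.012], [-0.357, -0.627, -0.692], [0.327, 0.61, -0.722]], 't': [-508.248, 328.056, 1227.629]}
top {'camera_matrix': [[581.363, 0.0, 317.046], [0.0, 581.363, 236.341], [0.0, 0.0, 1.0]], 'R': [[-0.025, -1.0, 0.006], [-0.997, 0.024, -0.072], [0.072, -0.008, -0.997]], 't': [30.444, 603.676, 1641.205]}
wrist {'camera_matrix': [[349.906, 0.0, 319.755], [0.0, 349.906, 230.423], [0.0, 0.0, 1.0]], 'hand_eye': [[-0.001, -0.971, -0.241, 66.971], [1.0, -0.001, 0.001, -1.096], [-0.001, -0.241, 0.971, -169.118], [0.0, 0.0, 0.0, 1.0]]}
```

View pics/side0.png

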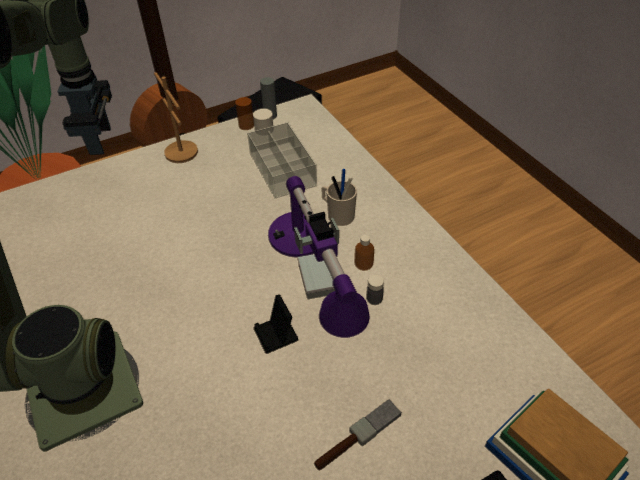

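View pics/top0.png

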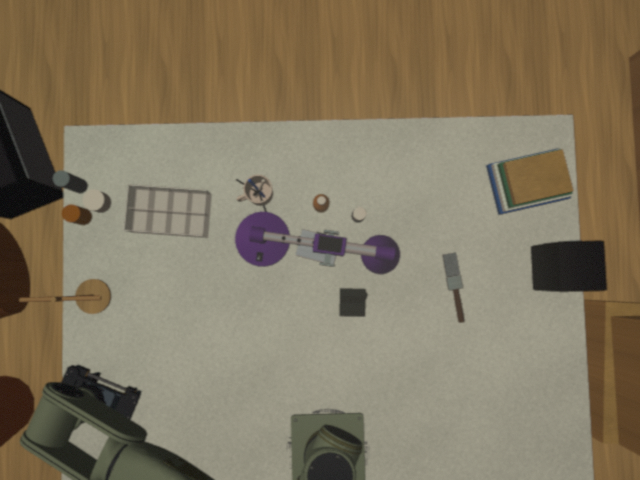

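View pics/wrist0.png

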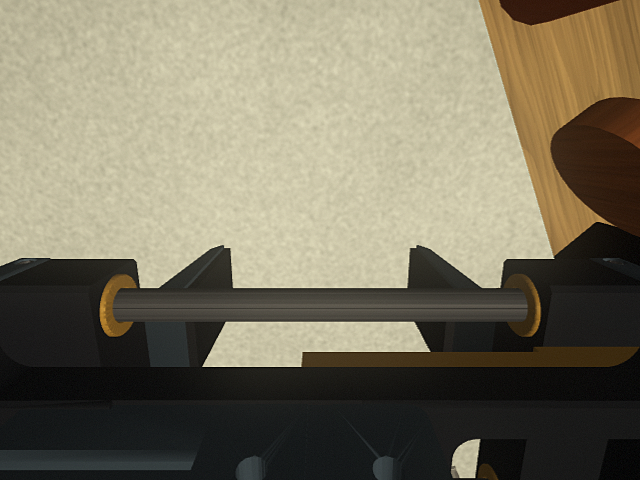

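```bash
python3 - <<'E'
import cv2
a=cv2.imread('pics/top0.png')[200:290,225:415]; cv2.imwrite('pics/top0c.png',cv2.resize(a,None,fx=4.2,fy=4.2,interpolation=cv2.INTER_CUBIC))
a=cv2.imread('pics/side0.png')[165:340,240:400]; cv2.imwrite('pics/side0c.png',cv2.resize(a,None,fx=3.4,fy=3.4,interpolation=cv2.INTER_CUBIC))
E
```

```text
(no output)
```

View pics/top0c.png

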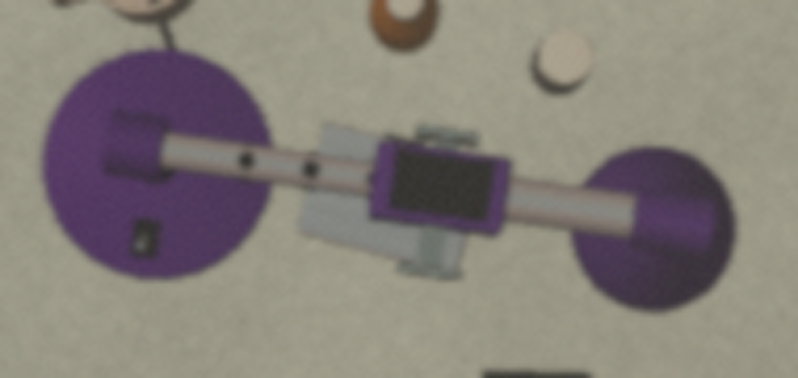

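View pics/side0c.png

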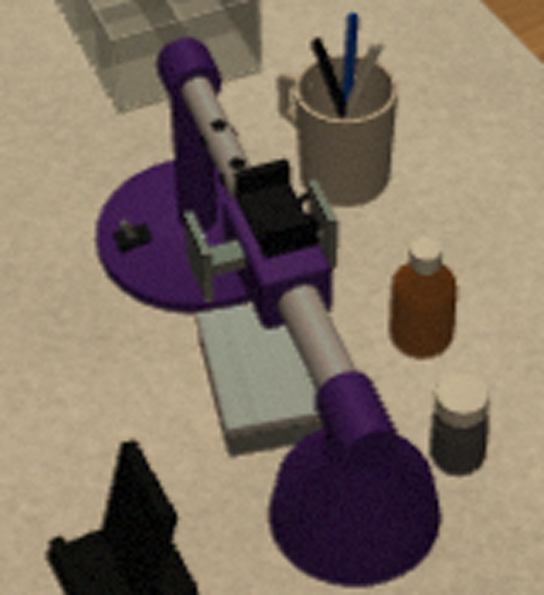

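```bash
cat > h.py <<'E'
import numpy as np
from workcell import env
def ray(name,u,v,z):
    p=env.camera_params(name);K,R,t=[np.array(p[k]) for k in('camera_matrix','R','t')]
    d=R.T@np.linalg.inv(K)@np.array([u,v,1.]); c=-R.T@t
    return c+d*(z-c[2])/d[2]
def proj(name,X):
    p=env.camera_params(name);K,R,t=[np.array(p[k]) for k in('camera_matrix','R','t')]
    x=K@(R@np.array(X,float)+t); return x[:2]/x[2]
E
python3 - <<'E'
from h import *
T=lambda x,y,z: ray('top',225+(x-1.6)/4.2,200+(y-1.6)/4.2,z).round(1)
S=lambda x,y,z: ray('side',240+(x-1.2)/3.4,165+(y-1.2)/3.4,z).round(1)
print('base',T(157,165,8))
print('tube L',T(165,151,170),'tube R',T(632,215,170))
print('collar',T(440,188,192),'btn',T(441,185,215))
print('near plate top',T(430,271,211),'far',T(446,136,211))
print('near ends',T(398,267,211),T(462,276,211),'far ends',T(416,132,211),T(478,140,211))
for n,x,y,z in [('mug',150,0,100),('perf',405,5,95),('pol',562,55,70),('phone',536,375,97)]: print(n,T(x,y,z))
# side: ridge top corners
print('near plate top corners side',S(190,213,211),S(210,252,211),'far',S(312,182,211),S(334,222,211))
print('ridge post side top',S(240,175,226),S(288,162,226))
E
```

```text
base [601.7 174.3   8. ]
tube L [598.9 155.1 170. ] tube R [ 552.1 -133.2  170. ]
collar [570.5 -14.1 192. ] btn [571.  -14.1 215. ]
near plate top [519.6  -6.2 211. ] far [600.7 -18.  211. ]
near ends [522.4  13.  211. ] [516.1 -25.4 211. ] far ends [6.036e+02 1.000e-01 2.110e+02] [597.9 -37.2 211. ]
mug [703.1 168.9 100. ]
perf [696.5   2.8  95. ]
pol [ 663.9 -100.9   70. ]
phone [453.5 -75.7  97. ]
near plate top corners side [523.8  13.  211. ] [519.1 -23.5 211. ] far [605.  -1. 211.] [599.4 -39.1 211. ]
ridge post side top [560.8  14.  226. ] [593.2   9.3 226. ]
```

Emit:
arm_command(
  targets=[
    [1,-0.06,-0.05,0,0.15],
    [1,-0.12,-0.1,0,0.3],
    [1,-0.18,-0.155,0,0.45],
    [1,-0.24,-0.21,0,0.6],
    [1,-0.3,-0.26,0,0.75],
    [1,-0.36,-0.315,0,0.9],
    [1,-0.42,-0.37,0,1],
    [1,-0.42,-0.37,0,1],
  ],
  squeeze=10,
)

```text
time_s: 0.82
ee_pos: [350.6, 266.5, 213.5]
ee_rot: [-179.9, 0.3, 110.8]
force: [0.4, 0.3, -0.2]
gripper_width: 40.6
```

Emit:
arm_command(
  targets=[
    [1,-0.08,0.006,0,0.1],
    [1,-0.16,0.012,0,0.2],
    [1,-0.24,0.018,0,0.3],
    [1,-0.32,0.025,0,0.42],
    [1,-0.4,0.032,0,0.54],
    [1,-0.48,0.04,0,0.667],
    [1,-0.56,0.048,0,0.667],
    [1,-0.586,0.048,0,0.667],
  ],
)

```text
time_s: 1.48
ee_pos: [479.3, -2.6, 214.6]
ee_rot: [179.8, 0.4, 80.6]
force: [-0.3, 0.8, 0.0]
gripper_width: 0.2
```

```bash
python3 - <<'E'
from h import *
import cv2
s=env.state(); print(s['time_s'],s['ee_pos'],s['ee_rot'],s['gripper_width'],s['qpos'])
for n in ['wrist','side','top']: cv2.imwrite(f'pics/{n}1.png',env.grab_frame(n)[:,:,::-1])
a=cv2.imread('pics/side1.png')[125:300,200:400]; cv2.imwrite('pics/side1c.png',cv2.resize(a,None,fx=3.4,fy=3.4,interpolation=cv2.INTER_CUBIC))
E
```

```text
1.4833 [479.29381554  -2.62782386 214.60016318] [179.84605266   0.36385004  80.61302507] 0.2303946357548264 [ -1.42162582   9.59251397 101.49875002  -0.40935746  68.80718442
   8.11250846]
```

View pics/wrist1.png

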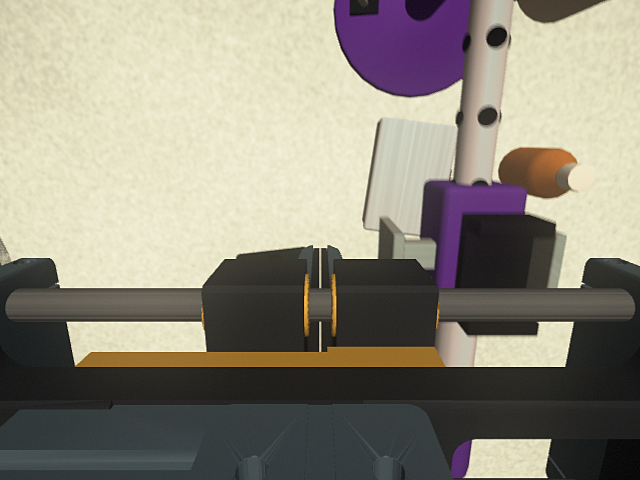

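View pics/side1c.png

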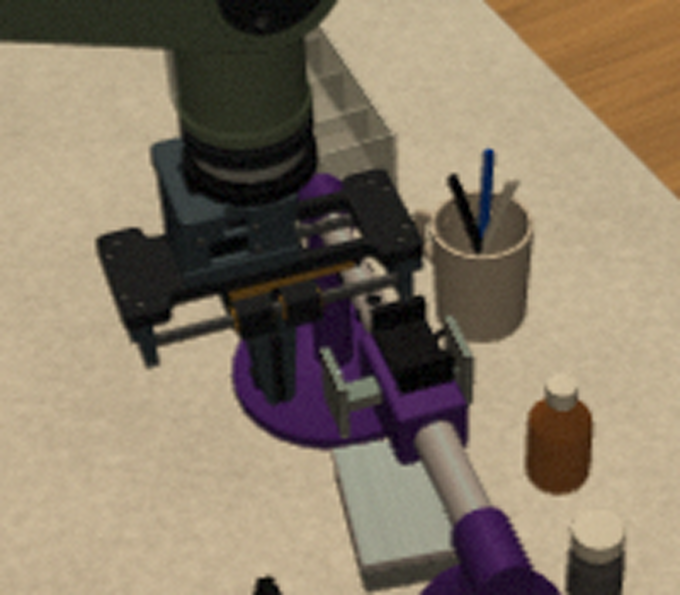

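```bash
cat >> h.py <<'E'
from scipy.spatial.transform import Rotation as Ro
def wproj(X,pos,rot):
    p=env.camera_params('wrist');K=np.array(p['camera_matrix']);H=np.array(p['hand_eye'])
    Rt=Ro.from_euler('xyz',rot,degrees=True).as_matrix()
    Xt=Rt.T@(np.array(X,float)-pos); c=H[:3,:3].T@(Xt-H[:3,3]); x=K@c; return x[:2]/x[2]
C=np.array([571,-13.7]); yaw=np.radians(-9.2)
ex=np.array([np.cos(yaw),np.sin(yaw)]);ey=np.array([-np.sin(yaw),np.cos(yaw)])
def L(dx,dy,z): return np.r_[C+dx*ex+dy*ey,z]
E
python3 - <<'E'
from h import *
import cv2
s=env.state();im=cv2.imread('pics/wrist1.png')
pts=[(a,b,226) for a in(-18,18) for b in(30,)]+[(a,b,192) for a in(-24,24) for b in(42,)]+[(-56,20,211),(-56,-20,211),(-50,20,211),(34,20,211),(0,70,181)]
for p in pts:
    u=wproj(L(*p),s['ee_pos'],s['ee_rot']); print(p,u.round(1)); cv2.circle(im,tuple(int(v) for v in u.round()),3,(0,0,255),-1)
cv2.imwrite('pics/wrist1p.png',cv2.resize(im[120:360,330:640],None,fx=2.5,fy=2.5))
im=cv2.imread('pics/top1.png')
E
```

```text
(-18, 30, 226) [486.4 223.2]
(18, 30, 226) [564.6 223. ]
(-24, 42, 192) [449.2 187.9]
(24, 42, 192) [537.1 187.6]
(-56, 20, 211) [395.9 236. ]
(-56, -20, 211) [392.2 307.9]
(-50, 20, 211) [407.7 235.9]
(34, 20, 211) [572.8 235.5]
(0, 70, 181) [489.6 135.1]
```

View pics/wrist1p.png

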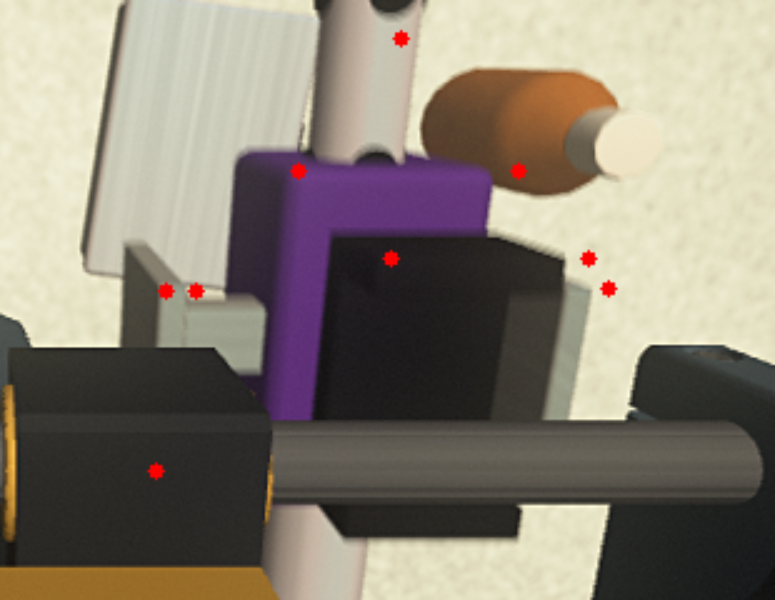

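Emit:
arm_command(
  targets=[
    [1,0.004,0,0.02,0],
    [1,0.008,0,0.04,0],
    [1,0.008,0.01,0.049,0],
    [1,0.008,0.02,0.049,0],
    [1,0.008,0.024,0.049,0],
    [1,0.008,0.024,0.049,0],
  ],
  squeeze=20,
)

```text
time_s: 2.13
ee_pos: [490.4, 3.1, 189.9]
ee_rot: [180.0, 0.2, 80.7]
force: [0.4, 0.1, -0.7]
gripper_width: 0.5
```

```bash
python3 - <<'E'
from h import *
import cv2
s=env.state(); print(s['time_s'],s['ee_pos'],s['ee_rot'],s['force'])
for n in ['wrist','side']: cv2.imwrite(f'pics/{n}2.png',env.grab_frame(n)[:,:,::-1])
a=cv2.imread('pics/side2.png')[185:285,240:400]; cv2.imwrite('pics/side2c.png',cv2.resize(a,None,fx=5,fy=5,interpolation=cv2.INTER_CUBIC))
E
```

```text
2.1333 [490.37138513   3.09153062 189.85032548] [179.98659512   0.2440901   80.71971107] [ 0.41478254  0.09652659 -0.73903689]
```

View pics/side2c.png

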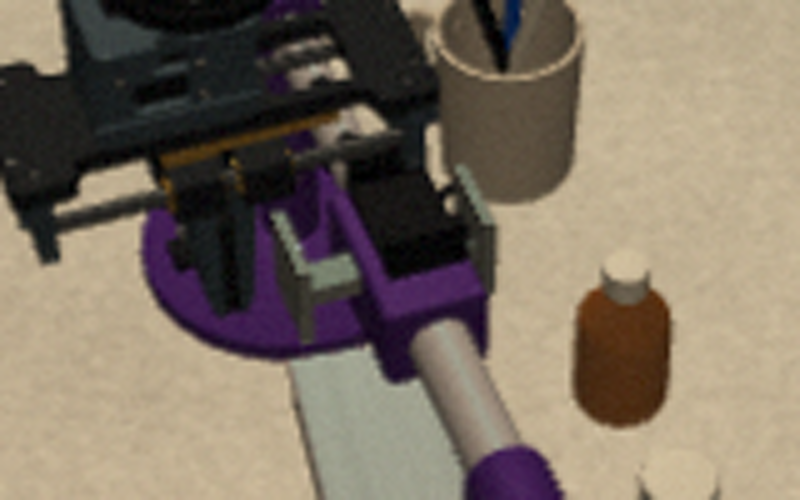

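View pics/wrist2.png

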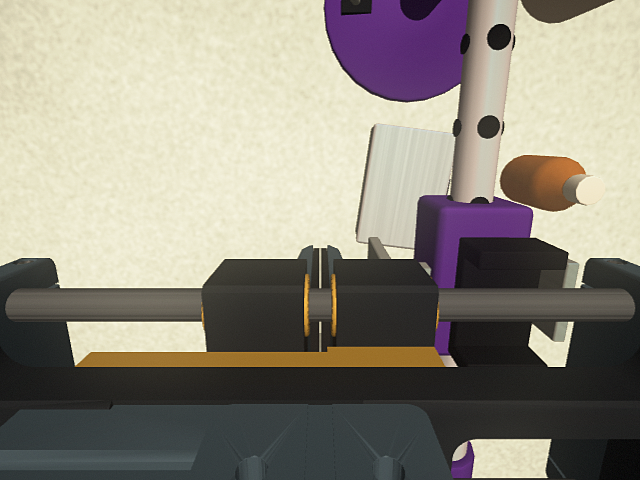

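```bash
python3 - <<'E'
from h import *
s=env.state(); R=Ro.from_euler('xyz',s['ee_rot'],degrees=True).as_matrix()
for y in (-89,-75):
  for x in (-15,0,15):
    for z in (-95,-79,-60,-40): print(y,x,z,proj('side',s['ee_pos']+R@[x,y,z]).round(1))
print('tip',proj('side',s['ee_pos']))
E
```

```text
-89 -15 -95 [240.6 226.5]
-89 -15 -79 [241.5 232.1]
-89 -15 -60 [242.5 238.6]
-89 -15 -40 [243.6 245.3]
-89 0 -95 [238.7 221.5]
-89 0 -79 [239.7 227.1]
-89 0 -60 [240.8 233.6]
-89 0 -40 [241.9 240.3]
-89 15 -95 [237.  216.6]
-89 15 -79 [237.9 222.2]
-89 15 -60 [239.  228.7]
-89 15 -40 [240.1 235.4]
-75 -15 -95 [247.4 224.7]
-75 -15 -79 [248.2 230.3]
-75 -15 -60 [249.2 236.8]
-75 -15 -40 [250.2 243.5]
-75 0 -95 [245.5 219.8]
-75 0 -79 [246.4 225.4]
-75 0 -60 [247.4 231.9]
-75 0 -40 [248.4 238.6]
-75 15 -95 [243.7 214.9]
-75 15 -79 [244.6 220.5]
-75 15 -60 [245.6 227. ]
-75 15 -40 [246.6 233.7]
tip [284.1099169 242.574523 ]
```

Emit:
arm_command(
  targets=[
    [1,-0.004,0.015,0,0],
    [1,-0.006,0.03,0,0],
    [1,-0.006,0.042,0,0],
    [1,-0.006,0.052,0,0],
    [1,-0.006,0.06,0,0],
    [1,-0.006,0.06,0,0],
  ],
)

```text
time_s: 2.73
ee_pos: [519.9, -5.2, 189.9]
ee_rot: [180.0, 0.2, 80.7]
force: [-0.2, -1.2, 0.1]
gripper_width: 0.7
```

```bash
cat > look.py <<'E'
from h import *
import cv2,sys
n=sys.argv[1]
s=env.state(); print(s['time_s'],s['ee_pos'].round(1),s['ee_rot'].round(1),s['force'].round(1))
d=s['ee_pos'][:2]-C; print('lamp dx,dy',(d@ex).round(1),(d@ey).round(1))
a=env.grab_frame('side')[:,:,::-1]; cv2.imwrite(f'pics/side{n}.png',a)
b=env.grab_frame('top')[:,:,::-1]; cv2.imwrite(f'pics/top{n}.png',b)
A=cv2.resize(a[185:285,260:390],None,fx=4.6,fy=4.6,interpolation=cv2.INTER_CUBIC)
cv2.imwrite(f'pics/side{n}c.png',A)
E
python3 look.py 3
```

```text
2.7333 [519.9  -5.2 189.9] [180.    0.2  80.7] [-0.2 -1.2  0.1]
lamp dx,dy -51.8 0.2
```

View pics/side3c.png

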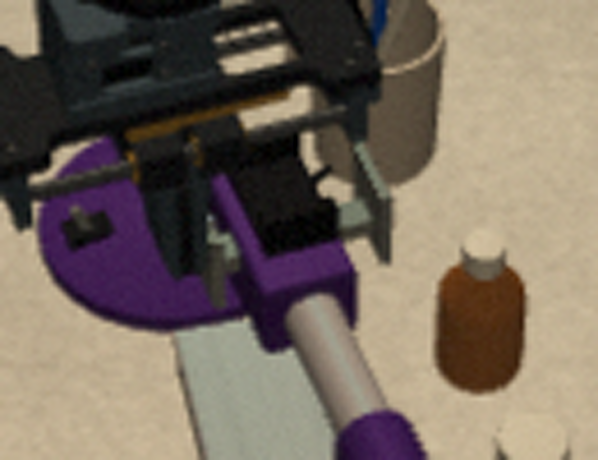

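Emit:
arm_command(
  targets=[
    [1,0,0.006,0,0],
    [1,0,0.01,0,0],
    [1,0,0.014,0,0],
    [1,0,0.014,0,0],
  ],
)

```text
time_s: 3.17
ee_pos: [526.4, -6.1, 189.8]
ee_rot: [180.0, 0.2, 80.7]
force: [-0.3, -0.5, 0.3]
gripper_width: 0.4
```

Emit:
arm_command(
  targets=[
    [1,0,0.004,0,0],
    [1,0,0.008,0,0],
    [1,0,0.008,0,0],
  ],
)

```text
time_s: 3.42
ee_pos: [527.3, -6.3, 189.8]
ee_rot: [-179.6, 0.2, 80.7]
force: [-9.1, 1.7, 6.5]
gripper_width: 0.4
```

```bash
python3 look.py 4
```

```text
3.4167 [527.3  -6.3 189.8] [-179.6    0.2   80.7] [-9.1  1.7  6.5]
lamp dx,dy -44.3 0.3
```

View pics/side4c.png

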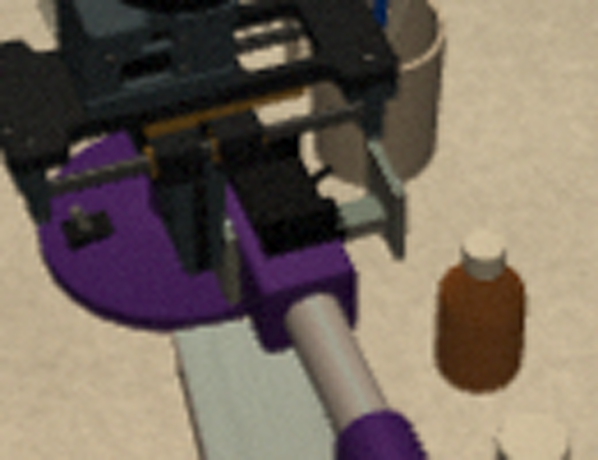

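Emit:
arm_command(
  targets=[
    [1,0,-0.02,0,0],
    [1,0,-0.03,-0.02,0],
    [1,0,-0.03,-0.06,0],
    [1,0,-0.03,-0.1,0],
    [1,0,0.01,-0.11,0],
    [1,0,0.05,-0.11,0],
    [1,0,0.085,-0.11,0],
    [1,0,0.085,-0.11,0],
  ],
)

```text
time_s: 4.18
ee_pos: [572.7, -13.5, 245.2]
ee_rot: [-179.9, 0.2, 80.7]
force: [0.6, -0.2, 0.4]
gripper_width: 0.5
```

```bash
python3 look.py 5; python3 - <<'E'
from h import *
import cv2
s=env.state();im=env.grab_frame('wrist')[:,:,::-1].copy(); cv2.imwrite('pics/wrist5.png',im)
for p in [(-18,30,226),(18,30,226),(-18,22,226),(18,22,226),(-18,22,211),(18,22,211),(-24,42,192),(24,42,192),(56,20,211)]:
    u=wproj(L(*p),s['ee_pos'],s['ee_rot']); print(p,u.round(1)); cv2.circle(im,tuple(int(v) for v in u.round()),2,(0,0,255),-1)
cv2.imwrite('pics/wrist5p.png',im)
b=cv2.imread('pics/top5.png')[200:290,270:400]; cv2.imwrite('pics/top5c.png',cv2.resize(b,None,fx=5,fy=5,interpolation=cv2.INTER_CUBIC))
E
```

```text
4.1833 [572.7 -13.5 245.2] [-179.9    0.2   80.7] [ 0.6 -0.2  0.4]
lamp dx,dy 1.7 0.5
(-18, 30, 226) [289.2 213.3]
(18, 30, 226) [355.2 213.2]
(-18, 22, 226) [289.6 227.5]
(18, 22, 226) [354.9 227.4]
(-18, 22, 211) [291.9 221.5]
(18, 22, 211) [352.6 221.4]
(-24, 42, 192) [284.2 184.1]
(24, 42, 192) [360.2 183.9]
(56, 20, 211) [416.6 224.6]
```

View pics/wrist5p.png

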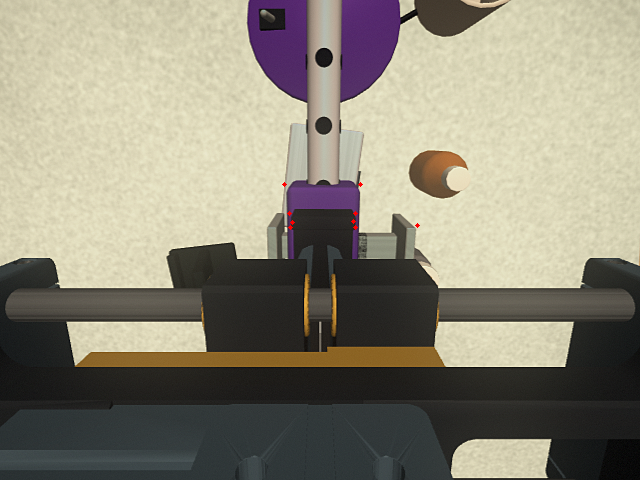

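View pics/side5c.png

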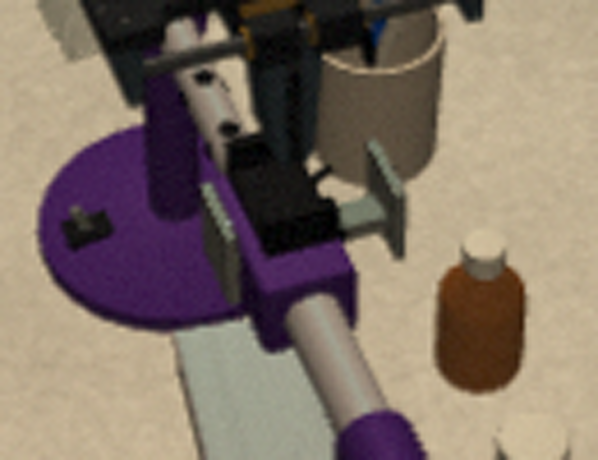

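Emit:
arm_command(
  targets=[
    [1,0.001,0,0.03,0],
    [1,0.001,0,0.05,0],
    [1,0.001,0,0.064,0],
    [1,0.001,0,0.064,0],
  ],
)

```text
time_s: 4.67
ee_pos: [567.5, -12.3, 211.5]
ee_rot: [-179.4, 0.3, 80.7]
force: [-1.0, 0.0, 0.1]
gripper_width: 0.3
```

```bash
python3 look.py 6
```

```text
4.6667 [567.5 -12.3 211.5] [-179.4    0.3   80.7] [-1.   0.   0.1]
lamp dx,dy -3.7 0.8
```

View pics/side6c.png

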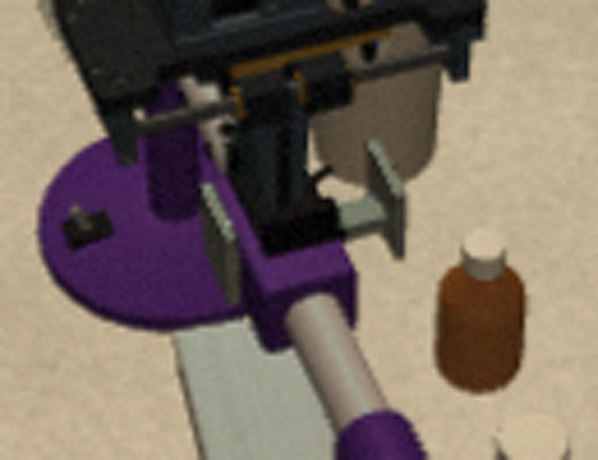

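Emit:
arm_command(
  targets=[
    [1,0,0.004,0.008,0],
    [1,0,0.004,0.014,0],
    [1,0,0.004,0.018,0],
    [1,0,0.004,0.018,0],
  ],
)

```text
time_s: 5.1
ee_pos: [570.9, -12.7, 204.4]
ee_rot: [-179.7, 0.2, 80.7]
force: [-1.7, 0.6, 6.8]
gripper_width: 0.5
```

Emit:
arm_command(
  targets=[
    [1,0,0,0.007,0],
    [1,0.006,0,0.007,0],
    [1,0.012,0,0.007,0],
    [1,0.018,0,0.007,0],
    [1,0.024,0,0.007,0],
    [1,0.03,0,0.007,0],
    [1,0.036,0,0.007,0],
    [1,0.04,0,0.007,0],
  ],
)

```text
time_s: 5.77
ee_pos: [574.1, 6.3, 202.3]
ee_rot: [-179.7, 0.3, 80.7]
force: [-2.0, -2.5, 7.5]
gripper_width: 0.7
```

```bash
python3 look.py 7
```

```text
5.7667 [574.1   6.3 202.3] [-179.7    0.3   80.7] [-2.  -2.5  7.5]
lamp dx,dy -0.1 20.3
```

View pics/side7c.png

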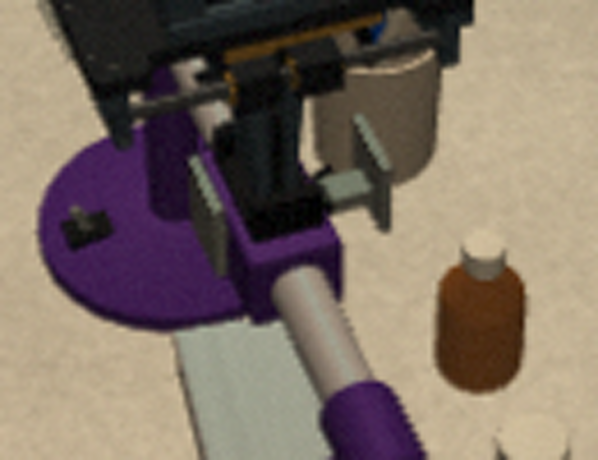

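Emit:
arm_command(
  targets=[
    [1,0,0,-0.012,0],
    [1,0,0,-0.023,0],
    [1,0.006,0,-0.023,0],
    [1,0.012,0,-0.023,0],
    [1,0.018,0,-0.023,0],
    [1,0.024,0,-0.023,0],
    [1,0.03,0,-0.023,0],
    [1,0.036,0,-0.023,0],
  ],
)

```text
time_s: 6.53
ee_pos: [577.5, 24.4, 213.7]
ee_rot: [-179.8, 0.3, 80.7]
force: [0.3, -3.3, 2.1]
gripper_width: 0.4
```

```bash
python3 look.py 8
```

```text
6.5333 [577.5  24.4 213.7] [-179.8    0.3   80.7] [ 0.3 -3.3  2.1]
lamp dx,dy 0.3 38.7
```

View pics/side8c.png

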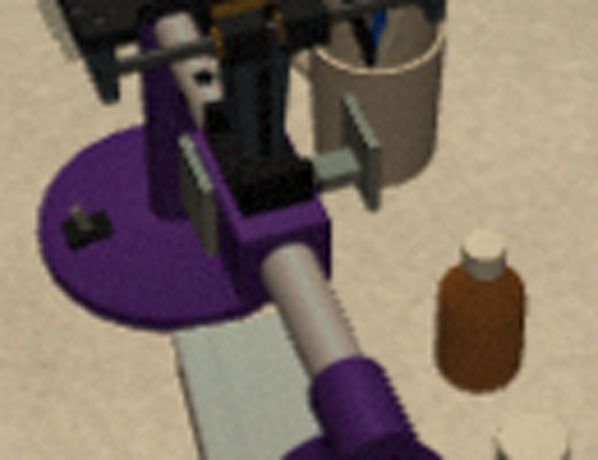

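Emit:
arm_command(
  targets=[
    [1,0.004,0,0,0],
    [1,0.008,0,0,0],
    [1,0.012,0,0,0],
    [1,0.016,0,0,0],
    [1,0.016,0,0,0],
  ],
)

```text
time_s: 7.05
ee_pos: [577.2, 31.7, 212.4]
ee_rot: [-179.5, 0.5, 80.8]
force: [-1.6, -8.4, 0.6]
gripper_width: 0.6
```

```bash
python3 look.py 9
```

```text
7.05 [577.2  31.7 212.4] [-179.5    0.5   80.8] [-1.6 -8.4  0.6]
lamp dx,dy -1.2 45.8
```

View pics/side9c.png

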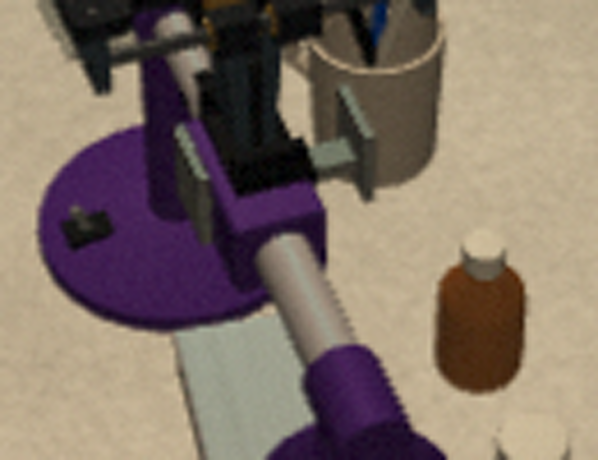

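Emit:
arm_command(
  targets=[
    [1,-0.012,0,-0.01,0],
    [1,-0.012,0,-0.04,0],
    [1,-0.012,0,-0.08,0],
    [1,-0.012,0.05,-0.08,0],
    [1,-0.012,0.1,-0.08,0],
    [1,-0.012,0.15,-0.08,0],
    [1,-0.012,0.17,-0.08,0],
    [1,-0.012,0.17,-0.08,0],
  ],
)

```text
time_s: 7.82
ee_pos: [662.3, 12.6, 250.7]
ee_rot: [-179.5, 0.4, 80.7]
force: [-1.2, 0.6, -0.3]
gripper_width: 0.3
```

```bash
python3 look.py 10; python3 - <<'E'
from h import *
import cv2
s=env.state();im=env.grab_frame('wrist')[:,:,::-1].copy(); cv2.imwrite('pics/wrist10.png',im)
a=cv2.imread('pics/side10.png')
C40=40
for p in [(56,20,211),(56,-20,211),(56,-20,166),(-34,20,211),(-34,-20,211),(-18,30,226),(18,30,226),(-24,-42,192),(24,-42,192)]:
    u=proj('side',L(p[0],p[1]+40,p[2])); print(p,u.round(1),((u-[260,185])*4.6).round(0))
b=cv2.imread('pics/top10.png')[200:290,270:400]; cv2.imwrite('pics/top10c.png',cv2.resize(b,None,fx=5,fy=5,interpolation=cv2.INTER_CUBIC))
E
```

```text
7.8167 [662.3  12.6 250.7] [-179.5    0.4   80.7] [-1.2  0.6 -0.3]
lamp dx,dy 85.9 40.6
(56, 20, 211) [335.1 203.2] [346.  84.]
(56, -20, 211) [341.5 214.8] [375. 137.]
(56, -20, 166) [341.3 229.1] [374. 203.]
(-34, 20, 211) [297.1 212.9] [171. 129.]
(-34, -20, 211) [302.8 225. ] [197. 184.]
(-18, 30, 226) [302.2 203.4] [194.  85.]
(18, 30, 226) [317.6 199.5] [265.  67.]
(-24, -42, 192) [310.7 236.7] [233. 238.]
(24, -42, 192) [331.4 231.2] [328. 213.]
```

View pics/side10c.png

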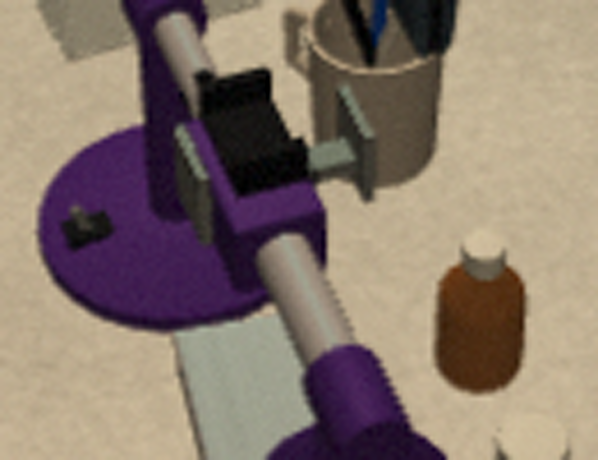

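View pics/wrist10.png

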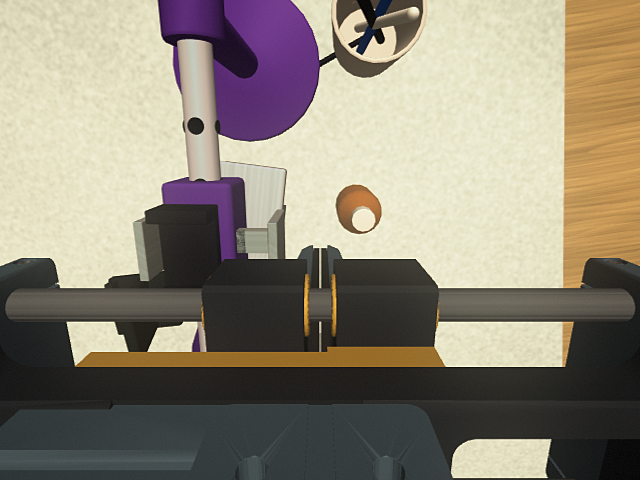

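Emit:
arm_command(
  targets=[
    [1,0,0,0.04,0],
    [1,0,0,0.08,0],
    [1,0,0,0.12,0],
    [1,0,0,0.121,0],
    [1,0,0,0.121,0],
  ],
)

```text
time_s: 8.38
ee_pos: [657.7, 12.9, 190.9]
ee_rot: [-179.3, 0.4, 80.8]
force: [-0.4, 0.4, 0.4]
gripper_width: 0.4
```

Emit:
arm_command(
  targets=[
    [1,0,-0.012,0,0],
    [1,0,-0.024,0,0],
    [1,0,-0.036,0,0],
    [1,0,-0.046,0,0],
    [1,0,-0.056,0,0],
    [1,0,-0.066,0,0],
    [1,0,-0.07,0,0],
    [1,0,-0.07,0,0],
  ],
)

```text
time_s: 9.05
ee_pos: [622.5, 18.6, 191.6]
ee_rot: [-179.3, 0.4, 80.8]
force: [-0.9, -0.8, -0.5]
gripper_width: 0.7
```

```bash
python3 look.py 11
```

```text
9.05 [622.5  18.6 191.6] [-179.3    0.4   80.8] [-0.9 -0.8 -0.5]
lamp dx,dy 45.7 40.1
```

View pics/side11c.png

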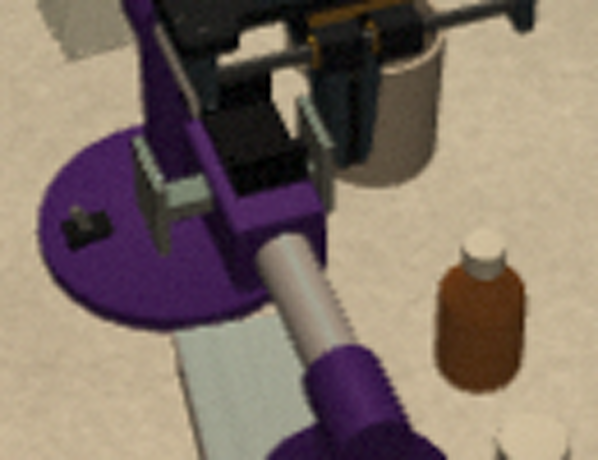

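Almost home; push on until the stop shows as a force.

Emit:
arm_command(
  targets=[
    [1,0,-0.005,0,0],
    [1,0,-0.01,0,0],
    [1,0,-0.01,0,0],
  ],
)

```text
time_s: 9.4
ee_pos: [621.1, 18.7, 191.3]
ee_rot: [-179.7, 0.4, 80.8]
force: [8.9, -1.6, -1.8]
gripper_width: 0.7
```

Emit:
arm_command(
  targets=[
    [1,0,0.03,0,0],
    [1,0,0.07,0,0],
    [1,0,0.08,-0.02,0],
    [1,0,0.08,-0.08,0],
    [1,0,0.08,-0.15,0],
    [1,0,0.08,-0.2,0],
    [1,0,0.08,-0.2,0],
    [1,0,0.08,-0.2,0],
  ],
)

```text
time_s: 10.07
ee_pos: [661.5, 12.9, 292.4]
ee_rot: [-179.9, 0.4, 80.8]
force: [0.1, -0.5, 0.1]
gripper_width: 0.4
```

```bash
python3 look.py 12; python3 - <<'E'
from h import *
import cv2
for p in [(34,20,211),(34,-20,211),(-56,20,211),(-56,-20,211),(-56,-20,166)]:
    u=proj('side',L(p[0],p[1]+40,p[2])); print(p,((u-[260,185])*4.6).round(0))
cv2.imwrite('pics/wrist12.png',env.grab_frame('wrist')[:,:,::-1])
E
```

```text
10.0667 [661.5  12.9 292.4] [-179.9    0.4   80.8] [ 0.1 -0.5  0.1]
lamp dx,dy 85.0 40.7
(34, 20, 211) [303.  95.]
(34, -20, 211) [332. 149.]
(-56, 20, 211) [127. 140.]
(-56, -20, 211) [152. 196.]
(-56, -20, 166) [157. 261.]
```

View pics/side12c.png

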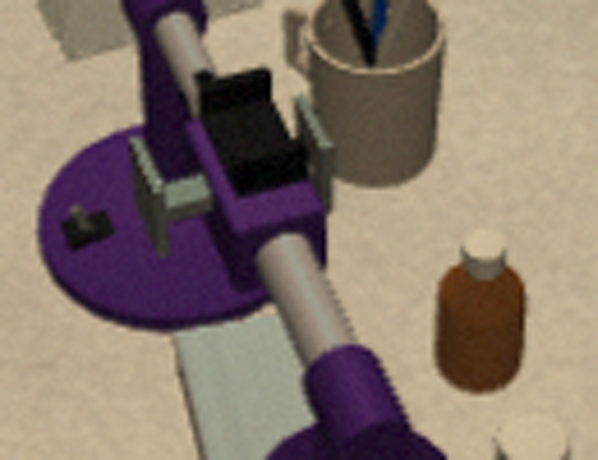

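View pics/side12.png

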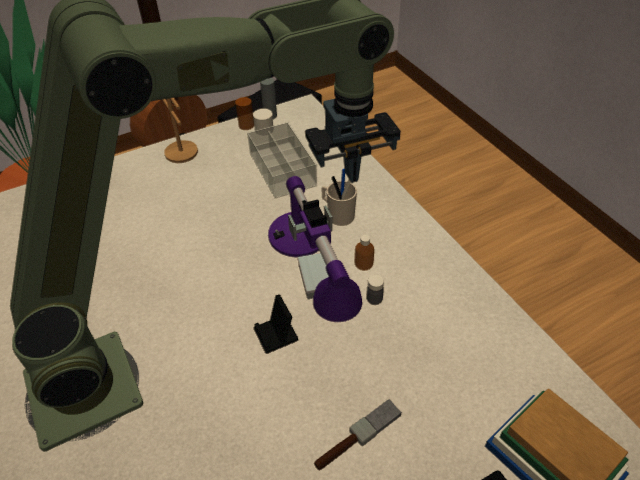

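The side view shows the plates at the predicted locked positions, near plate top at crop (132,140) and far at (302,97). The ridges are up at crop row ~70, the bystanders haven't moved and the arm is clear.

```bash
python3 - <<'E'
from workcell import env
print(env.job_done())
E
```

```text
the job is handed in; nothing more can be done
None
```

The lamp's boom is one hole shorter, the button is back up and the lock slide is back at locked. I handed the job in at about 10 s of the 58 s allowed. It reported no verdict.

**What I did:**
1. Pushed the lock slide through with closed fingertips until it hit its stop, at about 9 N.
2. Pressed the button down, at about 7 N, and slid the boom roughly 15–20 mm.
3. Lifted the fingertips so the button was no longer held down, then pushed its ridge until the pin snapped into the next hole. The boom stopped there, at about 8 N.
4. Pushed the far plate back to its locked stop, at about 9 N, and withdrew.

**Last checks, from the final side picture:**
- **Boom:** the collar and plates sit within about 1–2 mm of where they should be at 40 mm.
- **Lock and button:** the plates match the locked position and the ridges stand at their raised height. The lock also moved freely all the way back, and it can only do that with the button up.
- **Bystanders:** none looks shifted or tipped compared with the first picture; I judged this by eye.
- **Arm:** it stands clear of everything, with close to zero force.

**A disagreement:** early on, an off-centre wrist camera view put the lamp about 3–4 mm nearer the robot than the top and side views did. It shrank to about 1 mm once the gripper was centred over the button.

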